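# Draw the stake bundle out of a short-opening drawer

## Task

Pull the drawer of the low plywood unit fully open, then take out the clipped bundle of bamboo stakes lying in it: the bundle is longer than the opening, so raise its near end over the drawer front and draw it out on the slant from under the unit's top. Finish still holding the bundle steady in the gripper, all of it at least 8 cm higher than the top of the unit and touching nothing else, with the drawer left open; do not disturb the jar, the saucer or the hand rake.

Things in the scene. Friction and masses are not known exactly. Their poses are not given: they have to be found in the camera images.
- cabinet: Low plywood one-drawer unit fixed on the bench, 330 deep x 210 wide x 118 high (mm). Origin on the bench top under the middle of its front edge; x points into the unit, away from its front, z up. The top board is 10 thick, underside at z = 108, its front edge at x = 0. The unit stands at a random place and yaw with its front roughly towards the robot.
- drawer (a joint): How far the drawer is pulled out, in m: 0 shut, 0.165 at its end stop (fully open); starts between 0 and 0.012. Slides along the unit's -x axis with a light friction of about 2 N and stays where it is left. Inside, the drawer is 290 long and 170 wide, its floor at z = 26; side and back walls reach z = 80.
- drawer_panel (a point): Middle of the upper edge of the drawer front panel's inner face, at z = 90; moves with the drawer. The panel is 14 thick, 204 wide, z = 14 to 90. Drawer shut: this point is at x = 0 of the unit; fully open: x = -165, leaving 165 free from above between it and the top board's edge, the rear of the drawer staying under the top board.
- drawer_handle (a point): Middle of the bar of the drawer's steel bow handle. The bar is a level round rod, 10 thick and 84 long along the unit's y axis, at z = 76, its centre 42 in front of the front panel's outer face; the space behind it is free from above. The point moves with the drawer.
- stakes: Four straight bamboo stakes side by side (2 x 2), 260 long, 24 x 24 in section, in two black square clips 28 x 28, each 10 long, centred 25 and 235 from the near end; 0.09 to 0.18 kg. Origin on its axis, at the near end face, next to the drawer front; x along it to the far end (stakes_back, x = 260). Lies in the drawer, axis 14 above its floor, roughly along it; may slide as the drawer moves.
- jar: Empty glass mason jar with a screw lid, 80 wide, 130 high, standing on the bench beside the unit. Origin at the centre of its underside. Bystander.
- saucer: White ceramic saucer, 130 across, 18 high, on the bench beside the unit. Origin at the centre of its underside. Bystander.
- rake: Orange plastic hand rake, 240 long, up to 35 high, lying crosswise on the bench to the left of the open drawer's place, tines to the left. Origin on the bench under the end of its handle nearest the tines; x runs towards the tines, which end 105 from it. Bystander.

How it is judged:
By the outcome, as a careful person would: the job done as asked, in the order asked, and still so for the second after the job is handed in, while the arm keeps its last pose, push and grip.
It also fails if it takes over 51 s, if anything falls off the work surface, if the arm or the gripper's body presses on something with over 40 N, if the wrist force passes 120 N, or if a joint passes its speed limit or range.

## Robot

A 6-joint arm with a two-finger parallel gripper is mounted at the origin on the work surface. World frame = base frame: x ahead of the robot, y to its left, z up, the work surface at z = 0. Lengths are in m, angles in degrees, forces in N, time in s.
With the tool pointing down it reaches from about 0.375 to 0.9 m from the base axis. Payload 3.1 kg.
Tool frame: the origin (TCP) lies at the very end of the fingers, on their centre line; the grasp point (between the pads) lies 19 mm behind it; z points along the fingers, y is the direction in which the jaws open and shut (so a half turn about z gives the same grasp; the last joint's range is limited). The gripper opens to 87 mm and grips with 3 to 60 N. Pads are 19 mm wide; open, the fingers measure 117 mm over their backs; the gripper's body (75 mm by 190 mm) begins 51 mm behind the grasp point.
Start: joints at [58.298, 30.224, 82.088, -0, 67.689, -10.227], TCP at [0.229, 0.582, 0.194] pointing down, gripper open.
Joint ranges: [-176.69, 176.69], [-43.24, 126.21], [12.49, 139.97], [-82, 262], [0, 151.66], [-163.58, 163.58]. Speed limits (degrees/s): [159.86, 159.86, 180, 180, 180, 180].

## Interface

Orientations are given as a 3x3 rotation matrix whose columns are the frame's x, y, z axes.
In Python, from cell import manip gives the robot as it stands.
- The arm moves only by the tool jog_arm, never from a script. Its arguments are lists of equal length, an entry for each row: "dr": the turn, a rotation vector about the world's x, y, z in degrees, a list of three; "slide": the shift along the world's x, y, z in m, a list of three; "fingers": the finger opening in m, from 0 to 0.087. A call has 1 to 5 rows; each row is the pose to reach, as a shift and turn from the pose commanded when the call began; what a row does not reach only later rows make up. A row lasts 1/8 s, in which the tool goes at most 62.5 mm and 10.7 degrees, less where a joint would pass 70% of its speed; a pose out of reach is approached as far as the arm can. A call with a gripper value outside its range is refused whole. The fingers move at their own pace and stop on an object; "force" is the grip in N (left out, the last holds). Time passes only in rows, so rows that repeat a pose let the fingers close. It gives the time, the measured TCP pose, the force and the opening at its end, in the units of the state.
- manip.state(): the state, without advancing time (a new reading comes with each control period).
- manip.grab_frame(name): name is "side" or "top" or "wrist"; returns a dict with "img" (420x560x3 uint8, blue, green, red), "fov_y" (degrees; the focal length in pixels is half the picture's height over the tangent of half this angle, whatever the lens; pixels are square), "cx", "cy" (the principal point, pixels), "R" (3x3) and "t" (3): a world point X has camera coordinates R X + t. Camera axes: x right, y down, z forward; pixel columns grow to the right and rows downward; lengths in m; the calibration is good to about 2 mm. A picture is of the moment at which its call begins. There is no depth.
- manip.hand_in(): hands the job in, once; it reports no verdict.
The state is a dict: "time_s": time; "joint_pos": joint angles; "dq": joint speeds; "effort": joint torques, N m; "eef_pos": TCP position; "orientation": TCP orientation; "wrist_force": force on the tool from outside, world axes, zero at the start; "ft_torque": the same for the moment, N m; "gripper_width": opening from 0.0 (shut) to 1.0 (fully open).
Only numpy, scipy, OpenCV 4.12 (cv2) and the standard library are available. Lean on these libraries where they do the work, as an engineer would, in place of code of your own. Each camera call takes 0.05 s, during which the arm holds its last target. There are 200 camera calls.

## Working session

There is one attempt and no reset: what is moved stays moved. The work goes in short steps, Python scripts to look and compute and a tool call to move; the robot and the scene stay as the last step left them, time stands still between calls to the robot, and variables do not carry over. Pictures are saved under pics/ and viewed, about 8 in all and at most 12, crops included, and the job is handed in when it is done.

Besides the shell and the picture viewer there is one more tool, called after "Request:" by a JSON object that holds its "name" and its "arguments". jog_arm: Moves the arm, as the interface text tells. Its arguments: {"type":"object","properties":{"dr":{"type":"array","items":{"type":"array","items":{"type":"number"}}},"slide":{"type":"array","items":{"type":"array","items":{"type":"number"}}},"fingers":{"type":"array","items":{"type":"number"}},"force":{"type":"number"}},"required":["dr","slide","fingers"]}

```bash
mkdir -p pics; ls; cat > h.py <<'E'
import numpy as np, cv2
from cell import manip
def grab(n,f):
    d=manip.grab_frame(n); cv2.imwrite('pics/'+f,d['img']); return d
def ray(d,u,v):
    f=d['img'].shape[0]/2/np.tan(np.radians(d['fov_y'])/2)
    R=np.array(d['R']);t=np.array(d['t'])
    c=-R.T@t; r=R.T@np.array([(u-d['cx'])/f,(v-d['cy'])/f,1]); return c,r/np.linalg.norm(r)
def onz(d,u,v,z):
    c,r=ray(d,u,v); return c+r*(z-c[2])/r[2]
def proj(d,X):
    f=d['img'].shape[0]/2/np.tan(np.radians(d['fov_y'])/2)
    p=np.array(d['R'])@np.array(X)+np.array(d['t']); return f*p[0]/p[2]+d['cx'],f*p[1]/p[2]+d['cy']
E
python3 - <<'E'
from h import *
import pickle
ds={n:grab(n,n+'0.png') for n in('top','side')}
pickle.dump(ds,open('d0.pkl','wb'))
for n in ds: print(n,ds[n]['fov_y'],ray(ds[n],280,210))
cv2.imwrite('pics/both0.png',cv2.resize(np.hstack([ds['top']['img']]),(800,600)))
print(manip.state())
E
```

```text
pics
top 51.415657317076075 (array([0.49106017, 0.04577604, 1.00277573]), array([ 0.03641009,  0.01033039, -0.99928354]))
side 56.48568381757361 (array([ 0.19523158, -0.47240862,  0.5714336 ]), array([ 0.44243535,  0.66768656, -0.59870329]))
{'time_s': 0.1, 'joint_pos': array([ 5.82970505e+01,  3.02746476e+01,  8.21493180e+01, -7.87745117e-04,
        6.76914606e+01, -1.02281907e+01]), 'dq': array([-0.1421153 ,  0.00173326, -0.1980997 ,  0.06699047,  0.05360694,
       -0.12406857]), 'effort': array([ 9.22555387e-05, -4.40990174e+01, -1.77151126e+01,  6.35213591e-02,
        5.34217141e-02, -6.35743345e-05]), 'eef_pos': array([0.22840247, 0.58098564, 0.19295724]), 'orientation': array([[-9.30580672e-01,  3.66085393e-01, -1.04786368e-03],
       [ 3.66086730e-01,  9.30579145e-01, -1.72064477e-03],
       [ 3.45217167e-04, -1.98480775e-03, -9.99997971e-01]]), 'wrist_force': array([-0.16414269, -0.20279963, -0.11513826]), 'ft_torque': array([-0.01359466,  0.02519222, -0.04081258]), 'gripper_width': 0.9978258891647056}
```

View pics/both0.png

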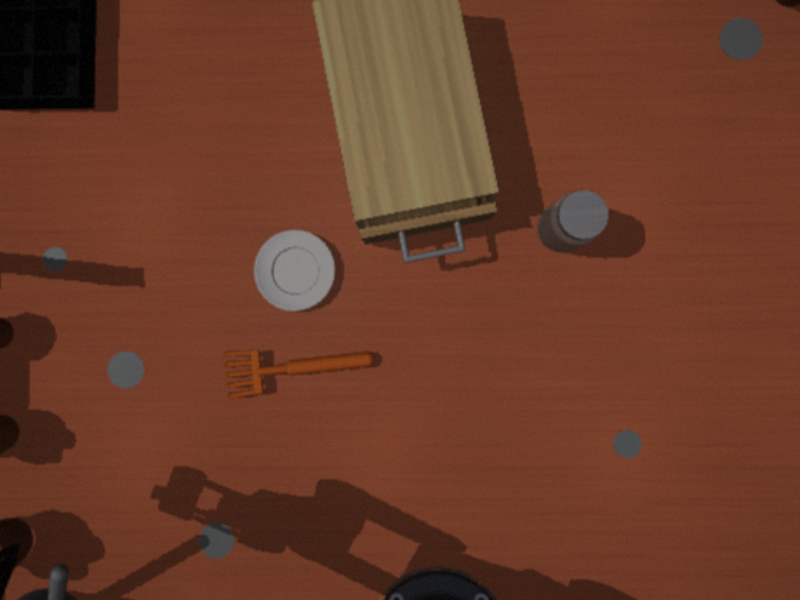

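View pics/side0.png

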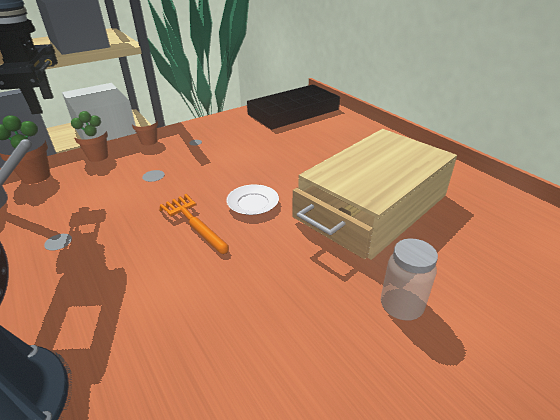

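The top view (800x600) shows the unit's top front edge running from (358,222) to (496,188), with the handle bar from (406,259) to (463,248). The saucer is at (295,270), the jar lid at (583,217), and the rake runs from (225,375) to (372,360). I'll refine these with masks.

```bash
python3 - <<'E'
from h import *
import pickle
d=pickle.load(open('d0.pkl','rb'))['top']; im=d['img']
P=lambda u,v,z:onz(d,u*.7,v*.7,z).round(4)
for a in [((358,222),.118),((496,188),.118),((314,0),.118),((459,0),.118),((406,259),.076),((463,248),.076),((295,270),.018),((583,217),.13),((372,360),.02),((260,372),.02),((228,352),.02),((230,397),.02)]: print(a,P(*a[0],a[1]))
# handle mask
hsv=cv2.cvtColor(im,cv2.COLOR_BGR2HSV)
m=((hsv[...,1]<90)&(hsv[...,2]>70)).astype(np.uint8); m[:,:275]=0;m[:,330:]=0;m[:150]=0;m[190:]=0
ys,xs=np.nonzero(m); print(len(xs),xs.min(),xs.max(),ys.min(),ys.max())
cols=[(x,ys[xs==x].max()) for x in range(xs.min(),xs.max()+1) if (xs==x).any()]; print(cols)
# wood mask
w=((hsv[...,0]>15)&(hsv[...,0]<35)&(hsv[...,2]>110)).astype(np.uint8)
c=max(cv2.findContours(w,0,2)[0],key=cv2.contourArea)
q=cv2.approxPolyDP(c,4,True)[:,0]; print(q.tolist(),[onz(d,*p,.118).round(3).tolist() for p in q])
E
```

```text
((358, 222), 0.118) [0.6356 0.1142 0.118 ]
((496, 188), 0.118) [ 0.6823 -0.0835  0.118 ]
((314, 0), 0.118) [0.9633 0.1772 0.118 ]
((459, 0), 0.118) [ 0.959  -0.0343  0.118 ]
((406, 259), 0.076) [0.586  0.0459 0.076 ]
((463, 248), 0.076) [ 0.6016 -0.0392  0.076 ]
((295, 270), 0.018) [0.5761 0.2227 0.018 ]
((583, 217), 0.13) [ 0.6371 -0.2026  0.13  ]
((372, 360), 0.02) [0.4329 0.1007 0.02  ]
((260, 372), 0.02) [0.4151 0.2776 0.02  ]
((228, 352), 0.02) [0.4468 0.3286 0.02  ]
((230, 397), 0.02) [0.3762 0.3249 0.02  ]
328 279 324 155 183
[(279, np.int64(168)), (280, np.int64(173)), (281, np.int64(177)), (282, np.int64(181)), (283, np.int64(182)), (284, np.int64(183)), (285, np.int64(183)), (286, np.int64(182)), (287, np.int64(182)), (288, np.int64(182)), (289, np.int64(182)), (290, np.int64(182)), (291, np.int64(181)), (292, np.int64(181)), (293, np.int64(181)), (294, np.int64(181)), (295, np.int64(181)), (296, np.int64(180)), (297, np.int64(180)), (298, np.int64(180)), (299, np.int64(180)), (300, np.int64(180)), (301, np.int64(179)), (302, np.int64(179)), (303, np.int64(179)), (304, np.int64(179)), (305, np.int64(179)), (306, np.int64(179)), (307, np.int64(178)), (308, np.int64(178)), (309, np.int64(178)), (310, np.int64(177)), (311, np.int64(178)), (312, np.int64(177)), (313, np.int64(177)), (314, np.int64(177)), (315, np.int64(177)), (316, np.int64(176)), (317, np.int64(176)), (318, np.int64(176)), (319, np.int64(176)), (320, np.int64(176)), (321, np.int64(175)), (322, np.int64(175)), (323, np.int64(175)), (324, np.int64(175))]
[[220, 0], [248, 152], [348, 133], [320, 0]] [[0.963, 0.177, 0.118], [0.643, 0.119, 0.118], [0.679, -0.085, 0.118], [0.959, -0.032, 0.118]]
```

Request:
{"name": "jog_arm", "arguments": {"dr": [[0,0,-10],[0,0,-20],[0,0,-30],[0,0,-40],[0,0,-50]], "slide": [[0.03,-0.055,0],[0.06,-0.11,0],[0.09,-0.165,0],[0.12,-0.22,0],[0.15,-0.275,0]], "fingers": [0.036,0.036,0.036,0.036,0.036]}}

```text
time_s: 0.72
eef_pos: [0.3789, 0.3055, 0.1937]
orientation: [[-0.313, 0.95, -0.0], [0.95, 0.313, -0.0], [-0.0, -0.0, -1.0]]
wrist_force: [0.8, 0.1, -0.1]
gripper_width: 0.518
```

Request:
{"name": "jog_arm", "arguments": {"dr": [[0,0,-8.2],[0,0,-8.2],[0,0,-8.2],[0,0,-8.2],[0,0,-8.2]], "slide": [[0.043,-0.045,0],[0.086,-0.09,0],[0.129,-0.135,0],[0.172,-0.18,0],[0.209,-0.225,-0.01]], "fingers": [0.036,0.036,0.036,0.036,0.036]}}

```text
time_s: 1.35
eef_pos: [0.5894, 0.0805, 0.1841]
orientation: [[-0.179, 0.984, 0.002], [0.984, 0.179, 0.0], [-0.0, 0.002, -1.0]]
wrist_force: [0.5, 0.6, 0.4]
gripper_width: 0.417
```

Request:
{"name": "jog_arm", "arguments": {"dr": [[0,0,0],[0,0,0],[0,0,0]], "slide": [[0.003,-0.04,-0.02],[0.005,-0.077,-0.04],[0.005,-0.077,-0.04]], "fingers": [0.036,0.036,0.036]}}

```text
time_s: 1.72
eef_pos: [0.5911, 0.0028, 0.1416]
orientation: [[-0.175, 0.985, -0.005], [0.985, 0.175, 0.0], [0.001, -0.004, -1.0]]
wrist_force: [-0.2, 1.1, -0.0]
gripper_width: 0.417
```

```bash
python3 - <<'E'
from h import *
d=grab('wrist','w1.png'); s=manip.state(); print(s['eef_pos'],s['joint_pos'])
print(ray(d,280,210))
b=np.array([.594,.004,.076]);f=np.array([-.179,.984,0])
for p in (b-.042*f,b,b+.042*f,s['eef_pos']): print(proj(d,p))
E
```

```text
[0.59158856 0.0043781  0.14262377] [-1.04042001e+01  3.12932735e+01  8.97750607e+01  2.83415152e-02
  5.90990552e+01 -2.05911678e+01]
(array([0.5773534 , 0.08173442, 0.33283323]), array([ 0.04741893, -0.2907543 , -0.95562199]))
(np.float64(284.4819890292387), np.float64(253.64536474498084))
(np.float64(284.4192584234884), np.float64(210.30103673570738))
(np.float64(284.35056573646915), np.float64(162.83715013077875))
(np.float64(281.99222302039686), np.float64(238.35050522797812))
```

View pics/w1.png

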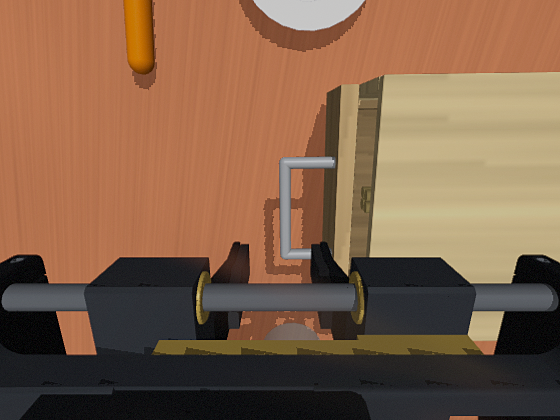

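The wrist view shows the handle bar at u≈286 and v 157–258. I predicted (284, 163–254), so they agree, and the fingers straddle the bar. I'll descend and grip.

Request:
{"name": "jog_arm", "arguments": {"dr": [[0,0,0],[0,0,0],[0,0,0],[0,0,0],[0,0,0]], "slide": [[0.002,0,-0.04],[0.003,0,-0.082],[0.003,0,-0.082],[0.003,0,-0.082],[0.003,0,-0.082]], "fingers": [0.036,0.036,0.036,0.004,0.004], "force": 20}}

```text
time_s: 2.4
eef_pos: [0.597, 0.0055, 0.064]
orientation: [[-0.18, 0.984, 0.004], [0.984, 0.18, -0.001], [-0.001, 0.004, -1.0]]
wrist_force: [0.5, -0.4, -0.7]
gripper_width: 0.265
```

Request:
{"name": "jog_arm", "arguments": {"dr": [[0,0,0],[0,0,0]], "slide": [[0,0,0],[0,0,0]], "fingers": [0.004,0.004]}}

```text
time_s: 2.65
eef_pos: [0.5959, 0.0052, 0.0627]
orientation: [[-0.179, 0.984, 0.001], [0.984, 0.179, -0.0], [-0.001, 0.001, -1.0]]
wrist_force: [-0.4, 0.8, -0.4]
gripper_width: 0.085
```

Request:
{"name": "jog_arm", "arguments": {"dr": [[0,0,0],[0,0,0],[0,0,0],[0,0,0]], "slide": [[0,0,0],[-0.01,-0.002,0],[-0.025,-0.0045,0],[-0.04,-0.007,0]], "fingers": [0.004,0.004,0.004,0.004]}}

```text
time_s: 3.15
eef_pos: [0.554, -0.0018, 0.0617]
orientation: [[-0.179, 0.984, -0.001], [0.984, 0.179, 0.0], [0.0, -0.001, -1.0]]
wrist_force: [0.4, -0.4, 0.1]
gripper_width: 0.048
```

```bash
python3 - <<'E'
from h import *
a=grab('wrist','w2.png'); b=grab('side','s2.png')
cv2.imwrite('pics/v2.png',np.hstack([a['img'][:,130:530],b['img'][60:,180:][:360,:380] if 0 else b['img'][:,160:560]]))
s=manip.state();print(s['eef_pos'],s['gripper_width'])
E
```

```text
[ 0.5524023  -0.00159662  0.06151571] 0.048410843481924204
```

View pics/v2.png

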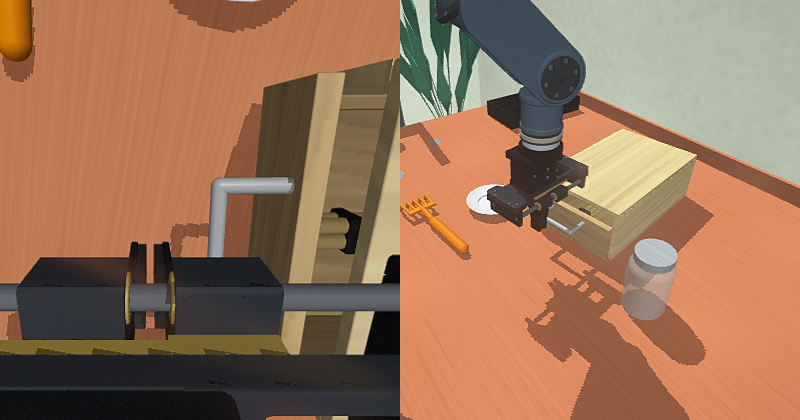

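```bash
python3 - <<'E'
from h import *
a=grab('wrist','w3.png'); t=grab('top','t3.png')
print('bar corner',onz(a,130+215,185,.076),onz(a,130+217,250,.076))
s=manip.state();print('tcp px wrist',proj(a,s['eef_pos']),proj(a,s['eef_pos']+[0,0,.019]))
print('tcp top',proj(t,s['eef_pos']))
E
python3 -c "
import cv2;a=cv2.imread('pics/t3.png')[100:240,200:380];b=cv2.imread('pics/s2.png')[150:290,280:430]
import numpy as np
cv2.imwrite('pics/v3.png',np.hstack([cv2.resize(x,(390,390)) for x in(a,b)]))"
```

```text
bar corner [0.58257709 0.04565836 0.076     ] [0.59383955 0.00494108 0.076     ]
tcp px wrist (np.float64(285.1204598243388), np.float64(241.0929612129833)) (np.float64(285.5151455360048), np.float64(253.1410321100284))
tcp top (np.float64(306.47556287716793), np.float64(195.86987440132808))
```

View pics/v3.png

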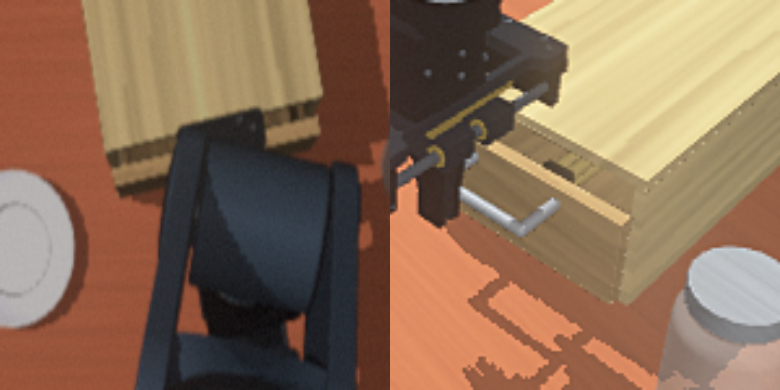

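The bar slipped out: it is still at (0.594, 0.005) and the fingers are shut in front of it. I'll hook it instead, with closed fingers turned 90° behind the bar. The stakes grasp needs that orientation anyway.

Request:
{"name": "jog_arm", "arguments": {"dr": [[0,0,0],[0,0,0],[0,0,-10],[0,0,-20],[0,0,-30]], "slide": [[0,0,0.05],[0,0,0.1],[0.01,0,0.1],[0.02,0,0.1],[0.03,0,0.1]], "fingers": [0.004,0.004,0.004,0.004,0.004]}}

```text
time_s: 3.98
eef_pos: [0.5865, -0.0017, 0.1623]
orientation: [[0.342, 0.94, 0.001], [0.94, -0.342, -0.0], [0.0, 0.001, -1.0]]
wrist_force: [0.5, -0.5, 0.3]
gripper_width: 0.045
```

Request:
{"name": "jog_arm", "arguments": {"dr": [[0,0,-10],[0,0,-20],[0,0,-30],[0,0,-40],[0,0,-50]], "slide": [[0.006,0.002,0],[0.012,0.004,0],[0.018,0.006,0],[0.024,0.008,0],[0.03,0.01,0]], "fingers": [0.004,0.004,0.004,0.004,0.004]}}

```text
time_s: 4.6
eef_pos: [0.6164, 0.0084, 0.1619]
orientation: [[0.94, 0.342, 0.001], [0.342, -0.94, -0.0], [0.001, 0.0, -1.0]]
wrist_force: [0.0, -0.6, -0.4]
gripper_width: 0.046
```

Request:
{"name": "jog_arm", "arguments": {"dr": [[0,0,-10],[0,0,-10],[0,0,-10]], "slide": [[0.001,0.001,0],[0.001,0.001,0],[0.001,0.001,0]], "fingers": [0.004,0.004,0.004]}}

```text
time_s: 4.97
eef_pos: [0.6166, 0.0093, 0.1618]
orientation: [[0.983, 0.182, 0.0], [0.182, -0.983, -0.0], [0.0, 0.0, -1.0]]
wrist_force: [-0.7, -0.3, -0.0]
gripper_width: 0.044
```

```bash
python3 - <<'E'
from h import *
a=grab('wrist','w4.png')
s=manip.state();print(s['eef_pos'],s['orientation'].round(3),s['joint_pos'])
print(proj(a,s['eef_pos']),proj(a,[.594,.005,.076]))
E
```

```text
[0.61649316 0.00925498 0.16182081] [[ 0.983  0.181  0.   ]
 [ 0.181 -0.983 -0.   ]
 [ 0.     0.    -1.   ]] [-9.51168016e+00  3.16524813e+01  8.52046970e+01  4.63672334e-04
  6.31388474e+01  7.00483474e+01]
(np.float64(279.99855249321206), np.float64(238.8473508399176)) (np.float64(279.9949243753311), np.float64(226.5364735484349))
```

View pics/w4.png

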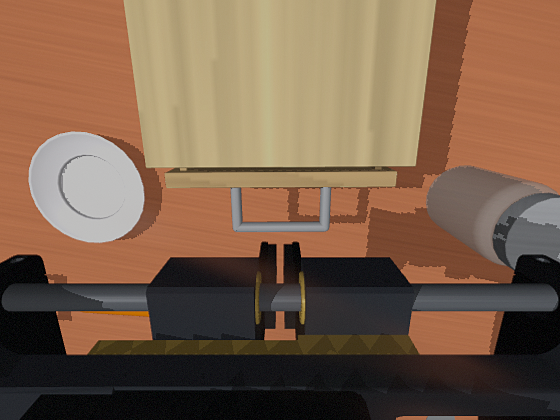

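The bar sits at v≈226, as predicted, and the panel's front edge is at v≈187. Next I'll check the hook clearance along the unit's x axis.

```bash
python3 - <<'E'
from h import *
a=grab('wrist','w5.png')
e=np.array([.984,.179,0]); o=np.array([.661,.017,0])
for n,u,v,z in [('bar',280,226,.076),('panel out',280,187,.09),('panel in',280,172,.09),('top edge',280,165,.118),('tL',147,167,.118),('tR',415,165,.118),('barL',236,228,.076),('barR',326,228,.076)]:
    p=onz(a,u,v,z); print(n,p.round(4),((p-o)@e).round(4))
print((manip.state()['eef_pos']-o)@e)
E
```

```text
bar [0.5944 0.0051 0.076 ] -0.0676
panel out [0.6357 0.0126 0.09  ] -0.0257
panel in [0.6489 0.015  0.09  ] -0.0123
top edge [0.6592 0.017  0.118 ] -0.0018
tL [0.6391 0.1183 0.118 ] -0.0034
tR [ 0.6779 -0.086   0.118 ] -0.0018
barL [0.5848 0.0468 0.076 ] -0.0697
barR [ 0.6004 -0.0393  0.076 ] -0.0697
-0.04526193167429663
```

Request:
{"name": "jog_arm", "arguments": {"dr": [[0,0,0],[0,0,0],[0,0,0],[0,0,0]], "slide": [[0,0,-0.05],[0,0,-0.08],[0,0,-0.108],[0,0,-0.108]], "fingers": [0.004,0.004,0.004,0.004]}}

```text
time_s: 5.58
eef_pos: [0.6143, 0.0095, 0.0517]
orientation: [[0.984, 0.18, -0.005], [0.18, -0.984, 0.001], [-0.005, -0.002, -1.0]]
wrist_force: [0.6, 0.4, 0.4]
gripper_width: 0.049
```

Request:
{"name": "jog_arm", "arguments": {"dr": [[0,0,0],[0,0,0],[0,0,0],[0,0,0],[0,0,0]], "slide": [[-0.01,-0.0018,0],[-0.02,-0.0036,0],[-0.03,-0.0055,0],[-0.04,-0.0073,0],[-0.05,-0.0091,0]], "fingers": [0.004,0.004,0.004,0.004,0.004]}}

```text
time_s: 6.2
eef_pos: [0.5657, -0.0, 0.0542]
orientation: [[0.984, 0.179, 0.0], [0.179, -0.984, -0.0], [0.0, 0.0, -1.0]]
wrist_force: [-0.0, -0.8, -0.2]
gripper_width: 0.043
```

```bash
python3 - <<'E'
from h import *
a=grab('wrist','w6.png'); b=grab('side','s6.png')
cv2.imwrite('pics/v6.png',np.hstack([a['img'][:,80:480],b['img'][:,160:560]]))
print(manip.state()['wrist_force'])
E
```

```text
[-0.0022165   0.32982089  0.02705539]
```

View pics/v6.png

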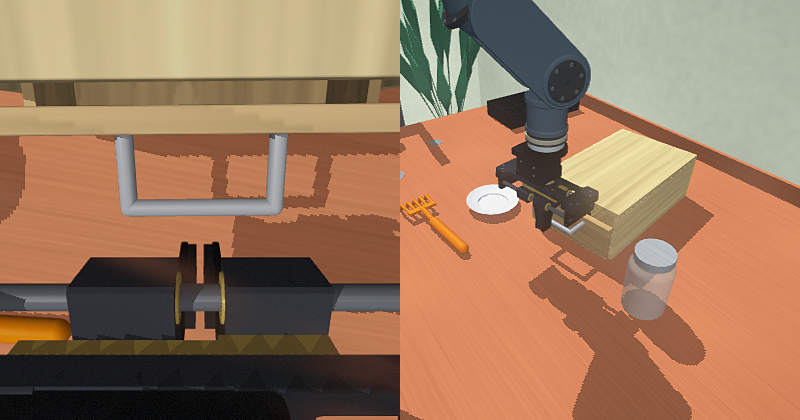

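```bash
python3 - <<'E'
from h import *
import pickle
D=pickle.load(open('d0.pkl','rb'))
s=manip.state()['eef_pos']
side=D['side']; print('tcp in side',proj(side,s),'10mm off:',proj(side,s+[0.01,0,0]),proj(side,s+[0,0,.01]))
for z in (.05,.06,.076,.09): print(z,[proj(side,[*p,z]) for p in((.586,.046),(.6013,-.0386))])
a=manip.grab_frame('wrist'); print('bar now',onz(a,280,208,.076), 'tcp px',proj(a,s))
b=cv2.imread('pics/s6.png')[150:280,240:400]; c=side['img'][150:280,240:400]
cv2.imwrite('pics/v7.png',np.hstack([cv2.resize(x,None,fx=2.5,fy=2.5,interpolation=2) for x in(b,c)]))
E
```

```text
tcp in side (np.float64(303.6406815427859), np.float64(237.6657929660406)) 10mm off: (np.float64(307.5881115632457), np.float64(235.820106799802)) (np.float64(303.76264630236795), np.float64(233.88040261301188))
0.05 [(np.float64(298.7227032430877), np.float64(223.68695802447502)), (np.float64(329.89467899379633), np.float64(242.67540071943935))]
0.06 [(np.float64(298.8026961645859), np.float64(219.99375909254)), (np.float64(330.2205420671428), np.float64(238.89503971494167))]
0.076 [(np.float64(298.9331308623431), np.float64(213.97171017343237)), (np.float64(330.75252604391306), np.float64(232.72345525111396))]
0.09 [(np.float64(299.04980412996605), np.float64(208.58501370954158)), (np.float64(331.2290556704624), np.float64(227.19520070175588))]
bar now [0.59275618 0.0052347  0.076     ] tcp px (np.float64(279.97842325151316), np.float64(238.7576606478319))
```

View pics/v7.png

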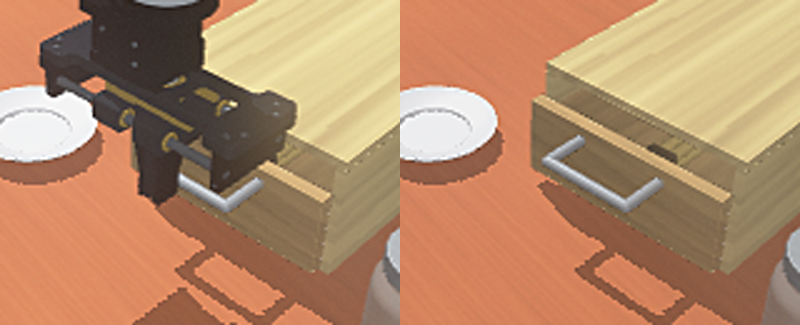

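In the side view the fingertip is at (302,232), but the reported TCP projects to (304,238). So the real tip is about 15 mm higher than reported and it skimmed over the bar both times. I'll repeat the hook about 20 mm lower.

Request:
{"name": "jog_arm", "arguments": {"dr": [[0,0,0],[0,0,0],[0,0,0],[0,0,0],[0,0,0]], "slide": [[0,0,0.05],[0.02,0.0036,0.06],[0.049,0.0088,0.06],[0.049,0.0088,0.06],[0.049,0.0088,0.02]], "fingers": [0.004,0.004,0.004,0.004,0.004]}}

```text
time_s: 6.98
eef_pos: [0.6179, 0.0086, 0.076]
orientation: [[0.984, 0.18, 0.007], [0.18, -0.984, -0.001], [0.007, 0.003, -1.0]]
wrist_force: [-0.9, -0.6, -0.8]
gripper_width: 0.046
```

Request:
{"name": "jog_arm", "arguments": {"dr": [[0,0,0],[0,0,0],[0,0,0]], "slide": [[0,0,-0.02],[0,0,-0.04],[0,0,-0.04]], "fingers": [0.004,0.004,0.004]}}

```text
time_s: 7.35
eef_pos: [0.6125, 0.0092, 0.0319]
orientation: [[0.984, 0.179, -0.006], [0.179, -0.984, 0.001], [-0.006, -0.002, -1.0]]
wrist_force: [-0.0, 1.0, -0.0]
gripper_width: 0.05
```

Request:
{"name": "jog_arm", "arguments": {"dr": [[0,0,0],[0,0,0],[0,0,0],[0,0,0]], "slide": [[-0.01,-0.0018,0],[-0.02,-0.0036,0],[-0.03,-0.0055,0],[-0.04,-0.0073,0]], "fingers": [0.004,0.004,0.004,0.004]}}

```text
time_s: 7.85
eef_pos: [0.5755, 0.0012, 0.0347]
orientation: [[0.984, 0.179, 0.002], [0.179, -0.984, -0.001], [0.002, 0.001, -1.0]]
wrist_force: [2.1, -1.2, -0.1]
gripper_width: 0.045
```

```bash
python3 - <<'E'
from h import *
a=grab('wrist','w8.png'); b=grab('side','s8.png')
cv2.imwrite('pics/v8.png',np.hstack([a['img'][:,80:480],cv2.resize(b['img'][130:290,220:372],(400,420))]))
s=manip.state();print(s['wrist_force'],s['eef_pos'],proj(b,s['eef_pos']))
E
```

```text
[ 0.21504269 -0.3780795  -0.61067115] [0.57282217 0.00167581 0.03406907] (np.float64(306.1497095294241), np.float64(243.06186620336476))
```

View pics/v8.png

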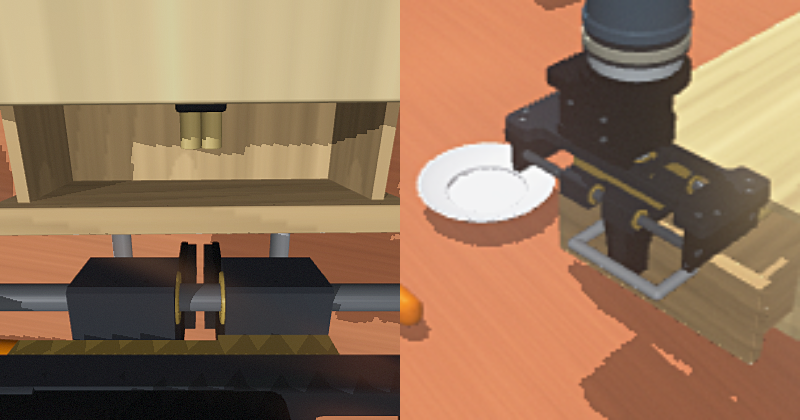

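It is hooked now: the drawer is coming out and the bundle is visible on the centre line. I'll keep pulling.

Request:
{"name": "jog_arm", "arguments": {"dr": [[0,0,0],[0,0,0],[0,0,0],[0,0,0],[0,0,0]], "slide": [[-0.015,-0.0027,0],[-0.032,-0.0058,0],[-0.05,-0.0091,0],[-0.07,-0.0127,0],[-0.09,-0.0164,0]], "fingers": [0.004,0.004,0.004,0.004,0.004]}}

```text
time_s: 8.57
eef_pos: [0.4864, -0.0152, 0.0343]
orientation: [[0.984, 0.179, 0.003], [0.179, -0.984, -0.001], [0.003, 0.001, -1.0]]
wrist_force: [3.2, -1.4, -0.6]
gripper_width: 0.047
```

Request:
{"name": "jog_arm", "arguments": {"dr": [[0,0,0],[0,0,0],[0,0,0],[0,0,0]], "slide": [[-0.008,-0.0015,0],[-0.016,-0.0029,0],[-0.022,-0.004,0],[-0.026,-0.0047,0]], "fingers": [0.004,0.004,0.004,0.004]}}

```text
time_s: 9.07
eef_pos: [0.4595, -0.0195, 0.0339]
orientation: [[0.984, 0.179, 0.0], [0.179, -0.984, -0.0], [0.0, 0.0, -1.0]]
wrist_force: [2.0, 1.5, 1.9]
gripper_width: 0.042
```

Request:
{"name": "jog_arm", "arguments": {"dr": [[0,0,0],[0,0,0],[0,0,0]], "slide": [[-0.002,-0.0004,0],[-0.004,-0.0007,0],[-0.006,-0.0011,0]], "fingers": [0.004,0.004,0.004]}}

```text
time_s: 9.45
eef_pos: [0.4568, -0.0203, 0.0341]
orientation: [[0.984, 0.177, 0.007], [0.177, -0.984, 0.0], [0.007, 0.001, -1.0]]
wrist_force: [9.3, 9.2, -2.0]
gripper_width: 0.044
```

Request:
{"name": "jog_arm", "arguments": {"dr": [[0,0,0],[0,0,0],[0,0,0],[0,0,0],[0,0,0]], "slide": [[0.012,0.002,0],[0.014,0.002,0.05],[0.014,0.002,0.11],[0.014,0.002,0.17],[0.06,0.01,0.18]], "fingers": [0.004,0.004,0.004,0.03,0.055]}}

```text
time_s: 10.07
eef_pos: [0.5129, -0.0109, 0.2184]
orientation: [[0.984, 0.178, 0.004], [0.178, -0.984, -0.002], [0.003, 0.003, -1.0]]
wrist_force: [1.5, -0.8, 0.3]
gripper_width: 0.19
```

Request:
{"name": "jog_arm", "arguments": {"dr": [[0,0,0],[0,0,0],[0,0,0]], "slide": [[0.03,0.005,0],[0.03,0.005,0],[0.03,0.005,0]], "fingers": [0.055,0.055,0.055]}}

```text
time_s: 10.45
eef_pos: [0.5413, -0.0053, 0.2128]
orientation: [[0.984, 0.179, -0.005], [0.18, -0.984, 0.0], [-0.004, -0.001, -1.0]]
wrist_force: [-1.2, 0.0, -1.0]
gripper_width: 0.533
```

```bash
python3 - <<'E'
from h import *
a=grab('wrist','w9.png'); b=grab('side','s9.png')
cv2.imwrite('pics/v9.png',np.hstack([a['img'][:,80:480],b['img'][80:290,180:380].repeat(2,0).repeat(2,1)]))
s=manip.state();print(s['wrist_force'],s['eef_pos'],proj(a,s['eef_pos']),proj(b,s['eef_pos']),s['gripper_width'])
E
```

```text
[ 0.22859298 -0.76534973  0.73517931] [ 0.54144068 -0.00546683  0.2130771 ] (np.float64(280.2082044429176), np.float64(238.71211325875996)) (np.float64(297.12791841007027), np.float64(174.942111542485)) 0.5924209539161168
```

View pics/v9.png

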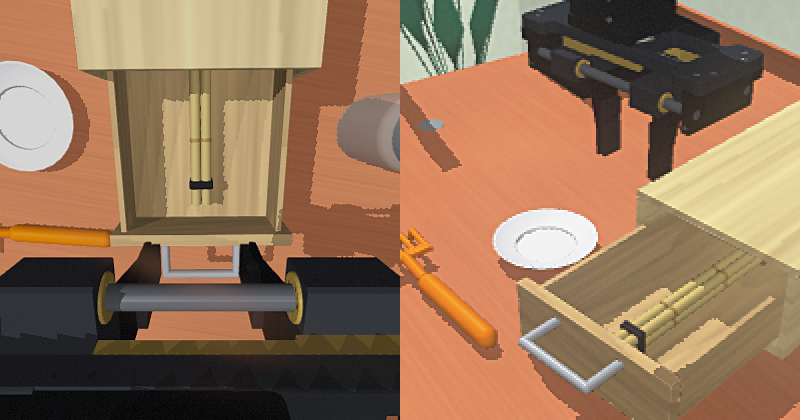

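The drawer is open. The bundle lies along the drawer near the centre line, with its near end at wrist pixel (281,205) and its near clip at v≈184. I'll quantify the fingertip offset and locate the bundle.

```bash
python3 - <<'E'
from h import *
a=manip.grab_frame('wrist'); b=manip.grab_frame('side'); t=grab('top','t10.png')
s=manip.state(); p=s['eef_pos'];R=s['orientation'];w=s['gripper_width']*.087
g=cv2.cvtColor(b['img'],6); 
for u0,u1 in((272,296),(296,320)):
    m=(g[:,u0:u1]<75); ys,xs=np.nonzero(m[100:200]); k=ys.max(); print('finger low px',u0,k+100,(xs[ys==k]+u0).tolist(), [(r+100,int(xs[ys==r].min())+u0,int(xs[ys==r].max())+u0) for r in range(k-12,k,3)])
for sgn in(-1,1):
  for d in(0,.01,.02,.03,.04):
    q=p-R[:,2]*d+R[:,1]*sgn*(w/2+.005); print(sgn,d,np.round(proj(b,q),1),np.round(proj(a,q),1))
e=np.array([.984,.179,0]);f=np.array([-.179,.984,0]); o=np.array([.661,.017,0])
for n,u,v,z in [('near',281,206,.04),('clip',281,184,.054),('axis70',281,72,.052),('axis140',281,140,.052),('panel out',280,245,.09),('panel in',280,235,.09),('edge',280,69,.118)]:
    q=onz(a,u,v,z);print(n,q.round(4),((q-o)@e).round(4),((q-o)@f).round(4))
E
```

```text
finger low px 272 156 [280, 281, 282, 283] [(144, 278, 289), (147, 278, 288), (150, 278, 288), (153, 278, 288)]
finger low px 296 170 [307] [(158, 305, 316), (161, 305, 316), (164, 305, 315), (167, 305, 312)]
-1 0 [284.7 167.9] [233.2 237.9]
-1 0.01 [284.7 163. ] [231.  243.9]
-1 0.02 [284.6 158. ] [228.5 250.5]
-1 0.03 [284.6 153. ] [225.7 257.8]
-1 0.04 [284.6 147.8] [222.6 265.9]
1 0 [311.3 181.5] [327.7 237.7]
1 0.01 [311.5 176.5] [330.1 243.7]
1 0.02 [311.8 171.4] [332.6 250.3]
1 0.03 [312.  166.1] [335.5 257.6]
1 0.04 [312.2 160.8] [338.7 265.7]
near [ 0.5136 -0.0119  0.04  ] -0.1502 -0.002
clip [ 0.5443 -0.0063  0.054 ] -0.119 -0.002
axis70 [0.6637 0.0154 0.052 ] 0.0024 -0.0021
axis140 [0.594  0.0027 0.052 ] -0.0685 -0.002
panel out [ 0.4831 -0.0161  0.09  ] -0.181 -0.0007
panel in [ 0.4949 -0.0139  0.09  ] -0.1689 -0.0007
edge [0.6578 0.0154 0.118 ] -0.0034 -0.001
```

```bash
python3 - <<'E'
from h import *
b=manip.grab_frame('side'); s=manip.state(); p=s['eef_pos'];R=s['orientation']
print(p)
# nearest end-plate lower corners, px seen in v9: (697,138)->, (762,95)
for z in (.06,.07,.08,.09,.10):
  print(z,[np.round(proj(b,p-R[:,2]*z+R[:,1]*.095+R[:,0]*x),1).tolist() for x in(-.0375,.0375)])
cv2.imwrite('pics/v10.png',cv2.resize(b['img'][80:180,230:370],None,fx=5,fy=5,interpolation=2))
E
```

```text
[ 0.54269084 -0.00567575  0.21376383]
0.06 [[328.0, 172.9], [359.1, 155.1]]
0.07 [[328.5, 167.0], [359.8, 149.4]]
0.08 [[328.9, 160.9], [360.5, 143.5]]
0.09 [[329.4, 154.6], [361.3, 137.6]]
0.1 [[329.8, 148.3], [362.0, 131.5]]
```

View pics/v10.png

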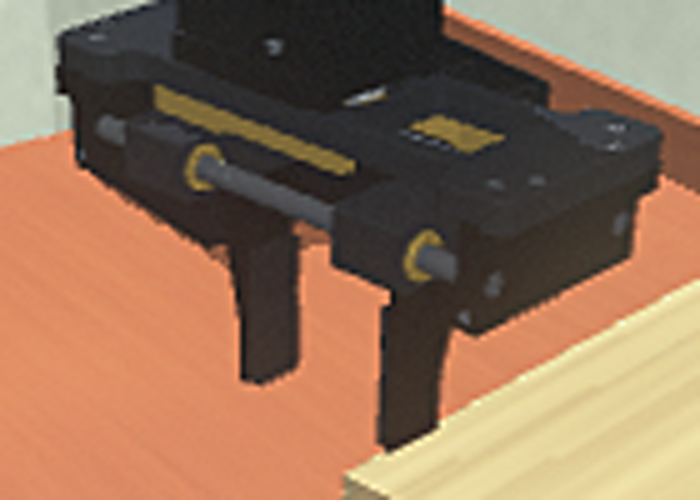

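The end plate's lower corner at (325,147) puts the whole gripper about 29 mm above its reported z. That matches both failed attempts, so true z is about reported + 0.029. I'll go over the grasp spot and descend with that correction.

Request:
{"name": "jog_arm", "arguments": {"dr": [[0,0,0],[0,0,0],[0,0,0],[0,0,0],[0,0,0]], "slide": [[0.04,0.006,0],[0.058,0.0093,-0.03],[0.058,0.0093,-0.085],[0.058,0.0093,-0.14],[0.058,0.0093,-0.14]], "fingers": [0.055,0.055,0.055,0.055,0.055]}}

```text
time_s: 11.38
eef_pos: [0.5969, 0.0044, 0.0696]
orientation: [[0.984, 0.179, -0.011], [0.179, -0.984, 0.002], [-0.011, -0.004, -1.0]]
wrist_force: [0.3, -0.2, 0.8]
gripper_width: 0.629
```

Request:
{"name": "jog_arm", "arguments": {"dr": [[0,0,0],[0,0,0],[0,0,0],[0,0,0],[0,0,0]], "slide": [[0,0,-0.02],[0,0,-0.04],[0,0,-0.056],[0,0,-0.063],[0,0,-0.066]], "fingers": [0.055,0.055,0.055,0.055,0.055]}}

```text
time_s: 12.0
eef_pos: [0.6019, 0.0037, 0.0084]
orientation: [[0.984, 0.179, 0.001], [0.179, -0.984, -0.0], [0.001, 0.0, -1.0]]
wrist_force: [-0.4, -1.1, 1.0]
gripper_width: 0.632
```

```bash
python3 - <<'E'
from h import *
a=grab('wrist','w11.png'); b=grab('side','s11.png')
cv2.imwrite('pics/v11.png',np.hstack([a['img'][:,80:480],cv2.resize(b['img'][100:260,240:392],(400,420))]))
s=manip.state();print(s['wrist_force'],s['eef_pos'],proj(b,s['eef_pos']+[0,0,.029]))
E
```

```text
[-0.28123923  0.18133943 -0.03191537] [0.60177172 0.00369261 0.00826665] (np.float64(316.6570285964228), np.float64(236.1196755450927))
```

View pics/v11.png

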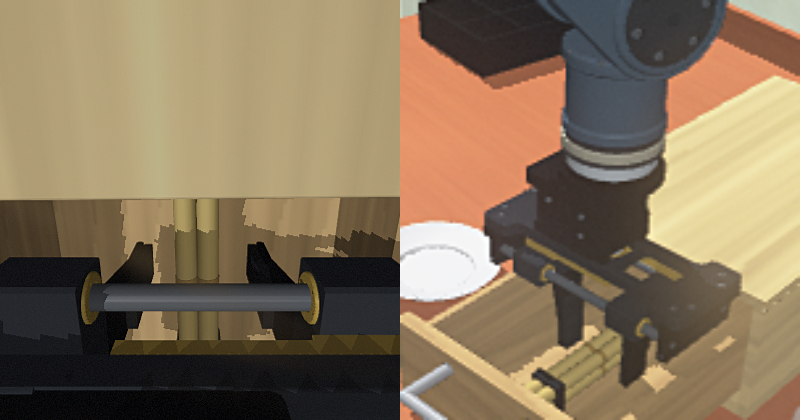

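The bundle lies between the fingers and the body clears the walls. That was my 12th view, so from here I check by numbers only.

Request:
{"name": "jog_arm", "arguments": {"dr": [[0,0,0],[0,0,0],[0,0,0],[0,0,0]], "slide": [[0,0,-0.003],[0,0,-0.005],[0,0,-0.007],[0,0,-0.007]], "fingers": [0.055,0.055,0.055,0.055]}}

```text
time_s: 12.6
eef_pos: [0.6012, 0.0038, 0.0006]
orientation: [[0.984, 0.179, -0.0], [0.179, -0.984, 0.0], [-0.0, -0.0, -1.0]]
wrist_force: [-0.6, 0.4, -1.3]
gripper_width: 0.632
```

Request:
{"name": "jog_arm", "arguments": {"dr": [[0,0,0],[0,0,0],[0,0,0],[0,0,0],[0,0,0]], "slide": [[0,0,0],[0,0,0],[0,0,0],[0,0,0],[0,0,0]], "fingers": [0.005,0.005,0.005,0.005,0.005], "force": 35}}

```text
time_s: 13.22
eef_pos: [0.6013, 0.0039, 0.0009]
orientation: [[0.984, 0.18, -0.0], [0.18, -0.984, 0.0], [-0.0, -0.0, -1.0]]
wrist_force: [-0.1, 0.3, -0.6]
gripper_width: 0.267
```

Request:
{"name": "jog_arm", "arguments": {"dr": [[0,0,0],[-0.5,3,0],[-1.1,5.9,0],[-1.6,8.9,0],[-2.1,11.8,0]], "slide": [[0,0,0.012],[-0.002,-0.0003,0.019],[-0.003,-0.0006,0.028],[-0.005,-0.0009,0.037],[-0.007,-0.0013,0.046]], "fingers": [0.005,0.005,0.005,0.005,0.005], "force": 45}}

```text
time_s: 13.85
eef_pos: [0.5944, 0.0024, 0.0478]
orientation: [[0.962, 0.179, -0.206], [0.175, -0.984, -0.037], [-0.209, -0.001, -0.978]]
wrist_force: [-0.3, 0.1, -2.4]
gripper_width: 0.267
```

Request:
{"name": "jog_arm", "arguments": {"dr": [[-0.4,2,0],[-0.7,4,0],[-0.7,4,0]], "slide": [[-0.001,-0.0002,0.006],[-0.002,-0.0004,0.012],[-0.002,-0.0004,0.012]], "fingers": [0.005,0.005,0.005]}}

```text
time_s: 14.22
eef_pos: [0.5934, 0.002, 0.0594]
orientation: [[0.946, 0.179, -0.27], [0.172, -0.984, -0.048], [-0.274, -0.001, -0.962]]
wrist_force: [0.6, -0.0, -2.1]
gripper_width: 0.264
```

```bash
python3 - <<'E'
from h import *
s=manip.state();print(s['wrist_force'],s['ft_torque'],s['eef_pos'],s['gripper_width'])
b=grab('side','s12.png');t=grab('top','t12.png');w=grab('wrist','w12.png')
# bamboo near end in side view: dark clip + predicted near end location
e=np.array([.984,.179,0]);f=np.array([-.179,.984,0]); o=np.array([.661,.017,0])
th=np.radians(16)
g=o+e*-.060+f*-.002+[0,0,.098]
ax=e*np.cos(th)-np.array([0,0,np.sin(th)])
pts={'near':g-.089*ax,'clip':g-.064*ax,'flat near':o+e*-.149+f*-.002+[0,0,.098]}
for k,v in pts.items(): print(k,v.round(3),np.round(proj(b,v),1),np.round(proj(w,v),1))
hsv=cv2.cvtColor(b['img'],40); m=(hsv[...,2]<60)
u,v=map(int,proj(b,pts['clip']))
for r in range(v-20,v+24,3): print(r,''.join('#' if m[r,c] else '.' for c in range(u-30,u+40)))
E
```

```text
[ 6.10288558e-01 -9.25347380e-05 -2.10755033e+00] [0.01096543 0.04005294 0.02147034] [0.59337531 0.0020323  0.05936028] 0.26446260519904663
near [ 0.518 -0.011  0.123] [288.  222.1] [279.8 394. ]
clip [ 0.542 -0.007  0.116] [296.9 219.3] [279.7 362.3]
flat near [ 0.515 -0.012  0.098] [286.7 233.2] [279.8 360. ]
199 ...........................................##...............#.........
202 ...........................................#..........................
205 ...........................................#......#......#............
208 ..........................................##.............#............
211 ..............................##......................................
214 ................................#...##.................#..............
217 .....................................#.#..............................
220 .....................................#.#....................##........
223 ....................................#.#...............................
226 ....................................##................................
229 ......................................................................
232 ......................................................................
235 ......................................................................
238 ......................................................................
241 ......................................................................
```

The wrist carries about 2 N, and the clip is at (300,219) against a predicted (297,219), so the slant is as planned. I'll draw the bundle out along its axis.

Request:
{"name": "jog_arm", "arguments": {"dr": [[0,0,0],[0,0,0],[0,0,0],[0,0,0],[0,0,0]], "slide": [[-0.014,-0.0026,0.0041],[-0.03,-0.0055,0.0088],[-0.046,-0.0084,0.0134],[-0.062,-0.0113,0.0181],[-0.078,-0.0142,0.0228]], "fingers": [0.005,0.005,0.005,0.005,0.005]}}

```text
time_s: 15.0
eef_pos: [0.5134, -0.0122, 0.0818]
orientation: [[0.945, 0.179, -0.272], [0.172, -0.984, -0.048], [-0.277, -0.001, -0.961]]
wrist_force: [-0.7, -0.1, -2.4]
gripper_width: 0.267
```

Request:
{"name": "jog_arm", "arguments": {"dr": [[0,0,0],[0,0,0],[0,0,0],[0,0,0],[0,0,0]], "slide": [[-0.016,-0.0029,0.0047],[-0.032,-0.0058,0.0093],[-0.048,-0.0087,0.014],[-0.062,-0.0113,0.0181],[-0.066,-0.012,0.0193]], "fingers": [0.005,0.005,0.005,0.005,0.005]}}

```text
time_s: 15.62
eef_pos: [0.4474, -0.0242, 0.1013]
orientation: [[0.945, 0.179, -0.273], [0.172, -0.984, -0.048], [-0.277, -0.002, -0.961]]
wrist_force: [-0.3, 1.0, -1.4]
gripper_width: 0.266
```

```bash
python3 - <<'E'
from h import *
s=manip.state();print(s['wrist_force'],s['ft_torque'],s['eef_pos'],s['gripper_width'])
b=grab('side','s13.png');t=grab('top','t13.png');w=grab('wrist','w13.png')
e=np.array([.984,.179,0]);f=np.array([-.179,.984,0]); o=np.array([.661,.017,0])
th=np.radians(16); ax=e*np.cos(th)-np.array([0,0,np.sin(th)])
g=o+e*-.060+f*-.002+[0,0,.098]-.152*ax
for k,v in {'near':g-.089*ax,'far':g+.171*ax,'farclip':g+.146*ax,'nearclip':g-.064*ax}.items(): print(k,v.round(3),((v-o)@e).round(3),np.round(proj(b,v),1),np.round(proj(w,v),1),np.round(proj(t,v),1))
for nm,d in(('side',b),('wrist',w)):
  m=cv2.cvtColor(d['img'],40)[...,2]<60
  u,v=map(int,proj(d,g+.146*ax))
  for r in range(max(0,v-33),min(420,v+33),3): print(nm,r,u-40,''.join('#' if m[r,c] else '.' for c in range(u-40,u+40)))
E
```

```text
[-0.25769472  0.99063063 -1.44392583] [-0.02474288 -0.01137813  0.02496094] [ 0.44739098 -0.02416836  0.10127163] 0.26617942130973576
near [ 0.374 -0.037  0.164] -0.292 [222.4 242.5] [279.6 393.4] [328.8 287.1]
far [0.62  0.008 0.093] -0.042 [323.8 211. ] [ 278.3 -128.6] [302.4 164. ]
farclip [0.597 0.003 0.1  ] -0.066 [316.2 213.4] [278.5 -50.9] [304.7 174.8]
nearclip [ 0.398 -0.033  0.158] -0.268 [234.7 238.6] [279.6 361.7] [326.1 274.1]
side 180 276 .....###..#..#####..............................................................
side 183 276 #####..#.##..........###........................................................
side 186 276 .#.#######......###........##...................................................
side 189 276 ......###............##...........#.............................................
side 192 276 ####........###.................................................................
side 195 276 .....#.............###..........................................................
side 198 276 ######.#....#..#.#.............................................................
[... 711 characters left out ...]
....##....................................
side 225 276 #...........##.########.........................................................
side 228 276 ................................................................................
side 231 276 ................................................................................
side 234 276 ................................................................................
side 237 276 ................................................................................
side 240 276 ................................................................................
side 243 276 ................................................................................
```

The far end is at unit x≈-0.04, clear of the top board's edge. I'll lift it straight up and then level it.

Request:
{"name": "jog_arm", "arguments": {"dr": [[0,0,0],[0,0,0],[0,0,0],[0.4,-2,0],[0.7,-4,0]], "slide": [[0,0,0.02],[0,0,0.05],[0,0,0.08],[0,0,0.11],[0,0,0.14]], "fingers": [0.005,0.005,0.005,0.005,0.005]}}

```text
time_s: 16.4
eef_pos: [0.449, -0.0241, 0.2417]
orientation: [[0.963, 0.18, -0.203], [0.176, -0.984, -0.036], [-0.206, -0.001, -0.978]]
wrist_force: [-0.2, 0.1, -2.0]
gripper_width: 0.266
```

Request:
{"name": "jog_arm", "arguments": {"dr": [[0.6,-3,0],[1.1,-6,0],[1.6,-9,0],[2.1,-11.8,0],[2.1,-11.8,0]], "slide": [[0,0,0.02],[0,0,0.03],[0,0,0.04],[0,0,0.04],[0,0,0.04]], "fingers": [0.005,0.005,0.005,0.005,0.005]}}

```text
time_s: 17.02
eef_pos: [0.4477, -0.0241, 0.2811]
orientation: [[0.984, 0.179, -0.001], [0.179, -0.984, 0.0], [-0.001, -0.0, -1.0]]
wrist_force: [0.6, -0.1, -1.9]
gripper_width: 0.266
```

Request:
{"name": "jog_arm", "arguments": {"dr": [[0,0,0],[0,0,0],[0,0,0],[0,0,0]], "slide": [[0,0,0],[0,0,0],[0,0,0],[0,0,0]], "fingers": [0.005,0.005,0.005,0.005]}}

```text
time_s: 17.52
eef_pos: [0.4485, -0.0241, 0.2808]
orientation: [[0.984, 0.179, -0.0], [0.179, -0.984, 0.0], [-0.0, -0.0, -1.0]]
wrist_force: [0.2, -0.0, -1.6]
gripper_width: 0.26
```

```bash
python3 - <<'E'
from h import *
import pickle
s=manip.state();print(s['wrist_force'],s['ft_torque'],s['eef_pos'],s['gripper_width'],s['dq'].round(1))
b=grab('side','s14.png');t=grab('top','t14.png');w=grab('wrist','w14.png')
e=np.array([.984,.179,0])
g=s['eef_pos']+[0,0,.045]
for k,v in {'near':g-.089*e,'far':g+.171*e,'farclip':g+.146*e,'nearclip':g-.064*e}.items(): print(k,v.round(3),np.round(proj(b,v),1),np.round(proj(w,v),1),np.round(proj(t,v),1))
# changes in top view around bystanders & drawer
d0=pickle.load(open('d0.pkl','rb'))['top']['img']; df=cv2.absdiff(d0,t['img']).max(2)
for n,(u,v) in {'saucer':(206,189),'jar':(408,152),'rake':(210,257)}.items(): print(n,int((df[v-30:v+30,u-30:u+30]>50).sum()))
for nm,d in(('side',b),):
  m=cv2.cvtColor(d['img'],40); m=(m[...,0]>13)&(m[...,0]<32)&(m[...,2]>90)
  u,v=map(int,proj(d,g+.1*e))
  for r in range(max(0,v-36),min(420,v+36),3): print(nm,r,u-60,''.join('#' if m[r,c] else '.' for c in range(u-60,u+60)))
print('drawer panel px expected',proj(t,[.661-.165*.984,.017-.165*.179,.09]))
E
```

```text
[ 0.22569342 -0.04699527 -1.57850327] [-0.08520981  0.28009918  0.06041121] [ 0.44851752 -0.02410348  0.28077183] 0.26018331377875814 [-0.1 -0.3  0.1 -0.  -0.  -0. ]
near [ 0.361 -0.04   0.326] [201.7 154.4] [280.3 399.1] [341.5 310.7]
far [0.617 0.007 0.326] [330.3 100.6] [ 279.5 -140.5] [309.1 145.1]
farclip [0.592 0.002 0.326] [320.5 104.7] [279.6 -59. ] [312.2 160.7]
nearclip [ 0.386 -0.036  0.326] [217.2 147.9] [280.3 366.8] [338.3 294.4]
saucer 0
jar 0
rake 0
side 76 241 .......................##################...............................................................................
side 79 241 ........................................................................................................................
side 82 241 #########...............................................................................................................
side 85 241 ....#############.......................................................................#...............................
side 88 241 ............####......................................................................
[... 1966 characters left out ...]
...........................................................................
side 136 241 ############...............###########..................................................................................
side 139 241 ############...............####.........................................................................................
side 142 241 ############........................................................................................................####
side 145 241 ############...................................................................................................#########
drawer panel px expected (np.float64(312.56102815141895), np.float64(222.0335826882686))
```

```bash
python3 - <<'E'
from h import *
for i in range(3):
    b=manip.grab_frame('side'); s=manip.state(); print(s['ft_torque'].round(3),s['wrist_force'].round(1),s['gripper_width'])
a=cv2.imread('pics/s9.png'); d=cv2.absdiff(a,b['img']).max(2); print('handle/panel diff',(d[235:290,235:320]>45).sum(), 'bundle diff vs s14',(cv2.absdiff(cv2.imread('pics/s14.png'),b['img']).max(2)[80:180,200:345]>40).sum())
E
```

```text
[-0.092  0.235 -0.08 ] [ 0.5 -1.1 -2.1] 0.26269697118041646
[-0.09   0.255 -0.018] [ 0.5  0.1 -1.7] 0.2656005699879311
[-0.066  0.193 -0.016] [-0.5 -0.3 -1.6] 0.2631059568011253
handle/panel diff 499 bundle diff vs s14 67
```

```bash
python3 - <<'E'
from h import *
b=manip.grab_frame('side')['img']; a=cv2.imread('pics/s9.png')
for im in(a,b):
    h=cv2.cvtColor(im,40)[225:285,240:310]; m=(h[...,1]<60)&(h[...,2]>110); ys,xs=np.nonzero(m); print(len(xs),xs.min()+240,xs.max()+240,ys.min()+225,ys.max()+225,xs.mean()+240,ys.mean()+225)
E
```

```text
434 240 291 238 276 262.4953917050691 259.35714285714283
433 240 291 238 276 262.4780600461894 259.33718244803697
```

The handle is in the same place, so the drawer is still open, and the grip is steady. Handing in.

```bash
python3 -c "
from cell import manip
print(manip.hand_in())"
```

```text
the job is handed in; nothing more can be done
None
```

The drawer is fully open, and the bundle is out and held level and steady in the gripper. I handed the job in at about 18 s; no verdict was reported.

**What I did:**
- I pulled the drawer by its handle until the force rose from about 2 N to 9 N at the end stop.
- I gripped the stakes about 90 mm from the near end and tilted them 16° near end up.
- I drew them about 150 mm out along their own axis, then lifted and levelled them.

**Last checks:**
- **Height:** the bundle's axis is at z ≈ 0.32 m, so its lowest point is near 0.30 m. The required height is 0.198 m.
- **Grip:** the width is steady at about 23 mm, and the wrist carries about 1.7 N.
- **Drawer:** the handle is in the same pixels as when the drawer was fully open.
- **Bystanders:** the top view shows no change around the jar, saucer or rake.

**What failed or disagreed:**
- My first two tries at the handle passed over the bar. The side camera showed the gripper about 29 mm above its reported height, and I corrected for that by going lower.
- The last wrist moment readings (about 0.2–0.28 N m) were higher than the bundle's weight explains, and I did not find out why. The side pictures around the bundle hardly changed over that time.
- I had used all 12 picture views before the grasp, so the later checks are numerical only.

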